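# Lay a primed panel on the pile

## Task

The longer of the two wooden panels stands on edge in the slotted rack: take it out, lay it down flat on the cork mat and let go of it there. Then take it again by its long sides, carry it to the pile of boards in the tray, and lower it gently on to the top board until you feel it touch before letting go, so that it lies flat, in the middle of the pile and lengthwise with it. The pile's height is not known; leave the short panel and the other things on the table where they are.

Things in the scene. Friction and masses are not known exactly. Their poses are not given: they have to be found in the camera images.
- panel: The long wooden painting panel, a plain solid pale-wood board 160 x 56 x 18 mm, about 0.12 kg, alike on both faces. Its origin is its centre; its x axis is its thickness (18 mm), y its length (160 mm), z its width (56 mm). At the start it stands on a long edge in one of the rack's two grooves with z up; when it lies flat its x axis is vertical and z is level.
- short_panel: The short panel, same wood and section but only 100 mm long (100 x 56 x 18 mm), standing in the rack's other groove; leave it. Origin at its centre, axes as the long panel's.
- rack: Low fixed wooden rack, 160 mm (its x) by 120 mm (its y), origin at the centre of its underside. Floor of the grooves 10 mm above the table; two grooves, 24 mm wide, run along its y at x = -37.5 and +37.5 mm between ribs whose tops are 26 mm above the table. Panels standing in it overlook the ribs: their tops are 66 mm above the table.
- mat: Flat cork mat fixed on the table, 200 mm (its x) by 220 mm (its y), 3 mm thick; origin at the centre of its underside, z up.
- tray: Fixed open tray, 116 (its x) x 216 mm (its y), walls 40 mm high, 6 mm thick; origin at the centre of its underside on the table, z up. In it, centred, a pile of boards 76 (along x) x 180 mm (along y), the top one square with the tray. The pile's top lies 55 to 100 mm above the table, different each time, not given. It stands still under a light touch and settles slowly if pressed with over 10 N.
- palette: Round white paint palette, 170 mm across, 12 mm high, behind the mat; leave it. Origin at the centre of its underside.
- brush_cup: Grey cup 84 mm wide, 90 mm high with brushes standing up to 215 mm; leave it. Origin at the centre of its underside.
- paint_jar_a: Small lidded paint jar, 52 mm across, 55 mm high; leave it. Origin at the centre of its underside.
- paint_jar_b: Another such jar; leave it.
Things that resemble listed ones, but are neither listed nor needed, are in the scene too. Leave any purple look-alike of the tray alone.

How it is judged (in metres and radians):
On the way, in this order (a step that is already met when the one before it is completed fails the run):
1. the long panel lies flat on the cork mat, let go of (contact force between panel and mat above 0.3 N and contact force between panel and the fingers below 0.1 N and angle between the x axis of panel and the z axis of mat, either way round below 0.12 rad and linear speed of panel below 0.03 m/s), for 0.2 s.
2. the panel, still held, touches the pile flat (contact force between panel and tray above 0.4 N and contact force between panel and the fingers above 1 N and angle between the x axis of panel and the z axis of tray, either way round below 0.15 rad and horizontal distance between panel and tray below 0.04 m), for 0.05 s.
At the end, for the whole second after the job is handed in: The long panel lies at rest, released, flat (within 0.1 rad) on top of the pile in the tray, its centre within 25 mm of the pile's centre seen from above and its length within 0.2 rad of the pile's length (horizontal distance between panel and tray below 0.025 m and angle between the x axis of panel and the z axis of tray, either way round below 0.1 rad and angle between the y axis of panel and the y axis of tray, either way round below 0.2 rad and contact force between panel and tray above 0.3 N and contact force between panel and the fingers below 0.1 N and linear speed of panel below 0.02 m/s); the robot touches nothing.
It fails at once if the panel is pressed or dropped hard on to the pile or tray (over 60 N) (contact force between panel and tray above 60 N).
It fails at once if the short panel is moved by more than 30 mm (distance of short_panel from where it was at the start of the episode above 0.03 m).
It fails at once if another thing on the table is moved by more than 40 mm (distance of any of palette, brush_cup, paint_jar_a, paint_jar_b from where it was at the start of the episode above 0.04 m).
It also fails if it takes over 58 s, if anything falls off the work surface, if the arm or the gripper's body presses on something with over 40 N, if the wrist force passes 120 N, or if a joint passes its speed limit or range.

## Robot

A 6-joint arm with a two-finger parallel gripper is mounted at the origin on the work surface. World frame = base frame: x ahead of the robot, y to its left, z up, the work surface at z = 0. Lengths are in m, angles in degrees, forces in N, time in s.
With the tool pointing down it reaches from about 0.4 to 0.825 m from the base axis. Payload 7 kg.
Tool frame: the origin (TCP) lies at the very end of the fingers, on their centre line; the grasp point (between the pads) lies 19 mm behind it; x points along the fingers, z is the direction in which the jaws open and shut, and the axes are right-handed (so a half turn about x gives the same grasp; the last joint's range is limited). The gripper opens to 88 mm and grips with 3 to 60 N. Pads are 19 mm wide; open, the fingers measure 130 mm over their backs; the gripper's body (78 mm by 193 mm) begins 47 mm behind the grasp point.
Start: joints at [87.84, 20.546, 0.682, 0, -70.136, -16.507], TCP at [0.216, 0.639, 0.227] pointing down, gripper open.
Joint ranges: [-176.03, 176.03], [-82.01, 121.73], [-58.28, 71.71], [-173.87, 95.51], [-174.79, -0.11], [-173.66, 173.66]. Speed limits (degrees/s): [136.94, 136.94, 172.46, 180, 180, 180].

## Interface

Orientations are given as [roll, pitch, yaw] about the fixed x, y, z axes, in that order (R = Rz(yaw) Ry(pitch) Rx(roll)).
In Python, from plant import * gives the robot as it stands.
- The arm moves only by the tool arm_command, never from a script. Its argument "commands" is one flat list of numbers, 5 for each row, row after row: the shift along the tool's x, y, z in mm, then the turn about the tool's x in degrees, then the opening in per cent of the stroke, from 0 (shut) to 100 (fully open). A call has 1 to 5 rows; each row shifts and turns the pose as measured when the row begins, along the tool's axes as they then stand; what a row does not reach is not made up. A row lasts 1/8 s, in which the tool goes at most 62.5 mm and 10.7 degrees, less where a joint would pass 70% of its speed; a pose out of reach is approached as far as the arm can. A call is refused whole if a number of a shift passes 62.5 or a number of a turn 10.7, either way. A call with a gripper value outside its range is refused whole. The fingers move at their own pace and stop on an object; the grip force is fixed at half the most. Time passes only in rows, so rows that do not move let the fingers close. It gives the time, the measured TCP pose, the force and the opening at its end, in the units of the state.
- get_obs(): the state, without advancing time (a new reading comes with each control period).
- snapshot(name): name is "scene" or "top" or "wrist"; returns a dict with "frame" (480x640x3 uint8, blue, green, red), "fov_y" (degrees; the focal length in pixels is half the picture's height over the tangent of half this angle, whatever the lens; pixels are square), "cx", "cy" (the principal point, pixels), "dist" ([k1, k2, p1, p2, k3] as OpenCV has them; the pictures are not rectified), "world_to_cam" (4x4, takes a point from world to camera coordinates). Camera axes: x right, y up, looking along -z (the intrinsics and any distortion apply to the point x, -y, -z); pixel columns grow to the right and rows downward; lengths in m; the calibration is good to about 2 mm. A picture is of the moment at which its call begins. There is no depth.
- close_job(): hands the job in, once; it reports no verdict.
The state is a dict: "clock": time; "joint_pos": joint angles; "qvel": joint speeds; "tau": joint torques, N m; "tool_pos": TCP position; "orientation": TCP orientation; "force": force on the tool from outside, world axes, zero at the start; "moment": the same for the moment, N m; "opening": finger opening in m.
Only numpy, scipy, OpenCV 4.12 (cv2) and the standard library are available. Lean on these libraries where they do the work, as an engineer would, in place of code of your own. Each camera call takes 0.05 s, during which the arm holds its last target. There are 200 camera calls.

## Working session

There is one attempt and no reset: what is moved stays moved. The work goes in short steps, Python scripts to look and compute and a tool call to move; the robot and the scene stay as the last step left them, time stands still between calls to the robot, and variables do not carry over. Pictures are saved under pics/ and viewed, about 8 in all and at most 12, crops included, and the job is handed in when it is done.

Besides the shell and the picture viewer there is one more tool, called after ">>>" in YAML: its name, and indented under it one key for each argument. arm_command: Moves the arm, as the interface text tells. Its arguments: {"type":"object","properties":{"commands":{"type":"array"}},"required":["commands"]}

```bash
mkdir -p pics; python3 - <<'E'
from plant import *
import cv2,pickle
print(get_obs())
for n in("scene","top"):
    s=snapshot(n);cv2.imwrite(f"pics/{n}0.png",s["frame"]);pickle.dump(s,open(n+"0.pkl","wb"))
    print(n,s["fov_y"],s["cx"],s["cy"],s["dist"],s["world_to_cam"])
E
```

```text
{'clock': 0.0, 'joint_pos': array([ 8.78411555e+01,  2.05918031e+01,  6.35203452e-01, -2.09286822e-02,
       -7.01388173e+01, -1.65063903e+01]), 'qvel': array([ 0.01491447, -0.06074691,  0.04961091, -0.03144318, -0.0540605 ,
        0.01011212]), 'tau': array([ 4.12254713e-04, -5.82725966e+01,  2.93059534e+01,  6.99706256e+00,
        6.86616695e-03, -1.69444907e-04]), 'tool_pos': array([0.21589511, 0.63901616, 0.22562688]), 'orientation': array([   4.85717483,   89.90257516, -103.81518668]), 'force': array([-0.01218193, -0.26885683, -0.29565281]), 'moment': array([ 0.04480226, -0.02389349,  0.06524859]), 'opening': 0.08747882538615231}
scene 55.051181478716934 318.9201768670552 241.41585072844282 [-0.04185967  0.          0.          0.          0.        ] [[ 8.26346626e-01  5.63161836e-01  1.34655463e-05 -3.80139098e-01]
 [-3.64397017e-01  5.34673977e-01  7.62455607e-01  2.23273495e-01]
 [ 4.29378700e-01 -6.30057525e-01  6.47040530e-01 -1.47767203e+00]
 [ 0.00000000e+00  0.00000000e+00  0.00000000e+00  1.00000000e+00]]
top 57.63164120103346 323.2275688525337 243.1538436875403 [0.00121894 0.         0.         0.         0.        ] [[-3.33733236e-03 -9.99823460e-01  1.84908243e-02 -1.45449578e-01]
 [ 9.84308614e-01 -2.21608589e-05  1.76455522e-01 -5.41766734e-01]
 [-1.76423961e-01  1.87895684e-02  9.84134919e-01 -1.09358296e+00]
 [ 0.00000000e+00  0.00000000e+00  0.00000000e+00  1.00000000e+00]]
```

View pics/top0.png

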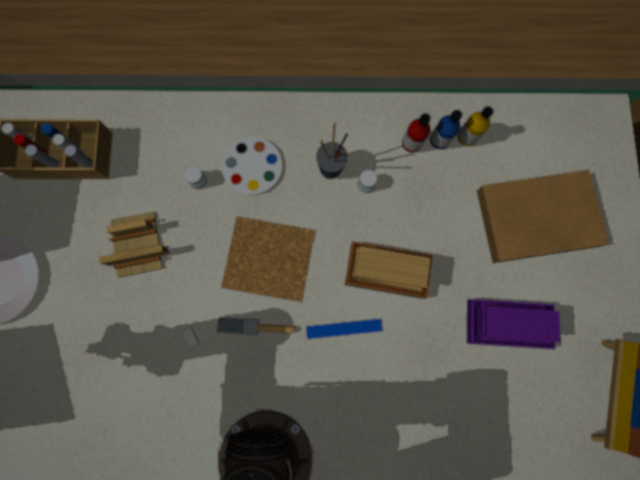

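View pics/scene0.png

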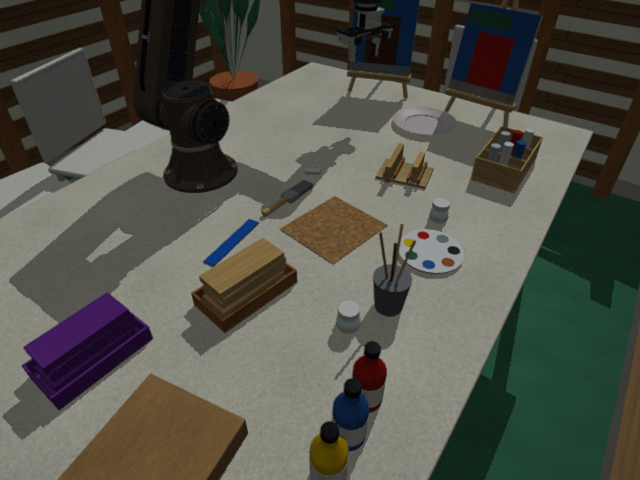

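The top view shows the rack around (135,245), with the longer panel being the lower one at (132,248). The mat is at (268,258), the tray at (390,270) and the purple decoy tray at (513,323). The scene view agrees.

```bash
cat > h.py <<'E'
import cv2,numpy as np,pickle
def K(s):
    f=240/np.tan(np.radians(s["fov_y"]/2));return np.array([[f,0,s["cx"]],[0,f,s["cy"]],[0,0,1]])
F=np.diag([1,-1,-1.])
def proj(s,P):
    M=np.array(s["world_to_cam"]);R=F@M[:3,:3];t=F@M[:3,3]
    return cv2.projectPoints(np.array(P,float).reshape(-1,1,3),cv2.Rodrigues(R)[0],t,K(s),np.array(s["dist"]))[0].reshape(-1,2)
def cast(s,px,z):
    M=np.array(s["world_to_cam"]);R=M[:3,:3];C=-R.T@M[:3,3]
    u=cv2.undistortPoints(np.array(px,float).reshape(-1,1,2),K(s),np.array(s["dist"])).reshape(-1,2)
    d=(R.T@F@np.c_[u,np.ones(len(u))].T).T
    return C+d*((z-C[2])/d[:,2])[:,None]
E
python3 - <<'E'
from h import *
t=pickle.load(open("top0.pkl","rb"));s=pickle.load(open("scene0.pkl","rb"))
print(proj(t,[[0,0,0],[.216,.639,.227]]),proj(s,[[0,0,0],[.216,.639,.227]]))
f=t["frame"];g=s["frame"]
a=cv2.resize(f[200:290,90:180],(400,400),interpolation=cv2.INTER_CUBIC)
b=cv2.resize(f[225:315,340:440],(400,360),interpolation=cv2.INTER_CUBIC)
c=cv2.resize(g[140:190,370:440],(400,286),interpolation=cv2.INTER_CUBIC)
d=cv2.resize(g[235:330,185:305],(400,316),interpolation=cv2.INTER_CUBIC)
o=np.zeros((720,800,3),np.uint8);o[:400,:400]=a;o[:360,400:]=b;o[400:686,:400]=c;o[400:716,400:]=d
cv2.imwrite("pics/crops.png",cv2.resize(np.clip(o*1.6,0,255).astype(np.uint8),(660,594)))
hsv=cv2.cvtColor(f,cv2.COLOR_BGR2HSV)
m=cv2.inRange(hsv,(5,80,40),(25,255,255))
n,l,st,ce=cv2.connectedComponentsWithStats(m)
for i in range(1,n):
    if st[i,4]>80:
        cs,_=cv2.findContours((l==i).astype(np.uint8),0,1);r=cv2.minAreaRect(max(cs,key=cv2.contourArea))
        print(st[i],r,cast(t,cv2.boxPoints(r),.003).round(3).tolist())
E
```

```text
[[265.18343727 459.35508753]
 [-57.26130448 384.03049982]] [[200.88691461 172.08938783]
 [363.01385568  57.67333453]]
[    0     0   640    79 49028] ((319.5, 39.0), (78.0, 639.0), 90.0) [[1.287, 0.814, 0.003], [1.309, -1.121, 0.003], [1.048, -1.086, 0.003], [1.033, 0.783, 0.003]]
[630  98  10  26 190] ((634.5, 110.5), (25.0, 9.0), 90.0) [[0.983, -1.051, 0.003], [0.984, -1.078, 0.003], [0.905, -1.067, 0.003], [0.905, -1.041, 0.003]]
[466 112  24  24 419] ((477.00006103515625, 123.50001525878906), (21.92030906677246, 23.33452033996582), 45.0) [[0.899, -0.546, 0.003], [0.951, -0.598, 0.003], [0.903, -0.639, 0.003], [0.852, -0.588, 0.003]]
[   0  119  110   60 3226] ((54.5, 148.5), (59.0, 109.0), 90.0) [[0.907, 0.767, 0.003], [0.909, 0.461, 0.003], [0.734, 0.447, 0.003], [0.733, 0.745, 0.003]]
[ 478  170  131   92 8924] ((542.4739379882812, 215.08090209960938), (77.70121765136719, 121.64573669433594), 81.25383758544922) [[0.713, -0.579, 0.003], [0.769, -0.927, 0.003], [0.547, -0.935, 0.003], [0.496, -0.597, 0.003]]
[248 180  11  10  96] ((253.0, 184.5), (9.0, 10.0), 90.0) [[0.729, 0.062
[... 426 characters left out ...]
) [[0.431, 0.125, 0.003], [0.628, 0.096, 0.003], [0.586, -0.124, 0.003], [0.391, -0.088, 0.003]]
[ 345  242   87   56 3656] ((389.0816650390625, 269.4054870605469), (83.74299621582031, 44.548709869384766), 9.86580753326416) [[0.438, -0.203, 0.003], [0.558, -0.225, 0.003], [0.518, -0.45, 0.003], [0.399, -0.424, 0.003]]
[257 324  38   9 246] ((275.5310974121094, 328.12762451171875), (37.121334075927734, 6.975820541381836), 4.763641834259033) [[0.318, 0.028, 0.003], [0.336, 0.027, 0.003], [0.328, -0.07, 0.003], [0.31, -0.069, 0.003]]
[ 592  340   48  118 3081] ((615.5, 398.5), (117.0, 47.0), 90.0) [[0.289, -0.859, 0.003], [0.288, -0.986, 0.003], [-0.001, -0.947, 0.003], [-0.001, -0.826, 0.003]]
```

View pics/crops.png

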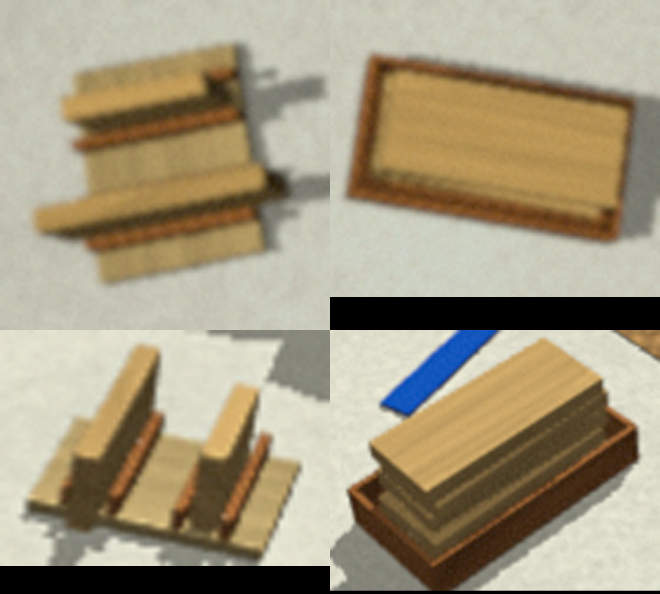

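```bash
python3 - <<'E'
from h import *
t=pickle.load(open("top0.pkl","rb"));s=pickle.load(open("scene0.pkl","rb"))
A=[[357.6,246.8],[431.5,255.3],[426,287.7],[354.2,277.1]];B=[[285,253.2],[221.4,293.2],[199.5,276.8],[263.2,238.6]]
def tri(a,b):
    def P(s,p):
        M=np.array(s["world_to_cam"]);return F@M[:3],cv2.undistortPoints(np.array([[p]],float),K(s),np.array(s["dist"])).reshape(2,1)
    (Pa,x),(Pb,y)=P(t,a),P(s,b);X=cv2.triangulatePoints(Pa,Pb,x,y);return (X[:3]/X[3]).ravel()
X=np.array([tri(a,b) for a,b in zip(A,B)]);print(X.round(3),X.mean(0))
print("sides",[np.linalg.norm(X[i]-X[(i+1)%4]).round(3) for i in range(4)])
L=cast(t,[[99.8,260],[162.5,249.1]],.066);print("panel",L,L.mean(0),np.linalg.norm(L[0]-L[1]),np.degrees(np.arctan2(*(L[0]-L[1])[1::-1])))
# tray rim at .04
r=cast(t,cv2.boxPoints(((389.08,269.4),(83.74,44.55),9.866)),.04);print("tray",r.mean(0),r)
E
```

```text
[[ 0.525 -0.233  0.086]
 [ 0.502 -0.416  0.1  ]
 [ 0.422 -0.401  0.09 ]
 [ 0.45  -0.222  0.086]] [ 0.47480323 -0.31776202  0.09074001]
sides [np.float64(0.185), np.float64(0.082), np.float64(0.181), np.float64(0.076)]
panel [[0.49512646 0.42148042 0.066     ]
 [0.52312802 0.26512803 0.066     ]] [0.50912724 0.34330422 0.066     ] 0.1588400398152859 100.15360764314894
tray [ 0.47387565 -0.31895198  0.04      ] [[ 0.43484679 -0.20025505  0.04      ]
 [ 0.55096049 -0.22186123  0.04      ]
 [ 0.51241894 -0.43958755  0.04      ]
 [ 0.39727639 -0.4141041   0.04      ]]
```

```bash
cat >> h.py <<'E'
from scipy.spatial.transform import Rotation as Ro
def plan(o,p,ang,n,q=1):
    "rows [dx,dy,dz,turn] to reach TCP p with jaw axis angle ang (mod 180) in n rows"
    R=Ro.from_euler('xyz',o["orientation"],degrees=True);X=np.array(o["tool_pos"]);z=R.apply([0,0,1])
    a=np.degrees(np.arctan2(z[1],z[0]));d=(ang-a+90)%180-90
    print("at",X.round(4),"jaw",round(a,1),"tilt",np.round(R.apply([1,0,0])[:2],3),"turn",-d,"F",np.round(o["force"],1),"open",round(o["opening"],4),"t",o["clock"],"j",np.round(o["joint_pos"],0))
    st=(np.array(p)-X)/n*1e3
    for i in range(n):
        print(*np.round((R).inv().apply(st),q),round(-d/n,1));R=R*Ro.from_euler('x',-d/n,degrees=True)
E
python3 - <<'E'
from h import *
from plant import *
plan(get_obs(),[.509,.343,.19],10.15,10)
E
```

```text
at [0.2159 0.6391 0.2257] jaw -108.7 tilt [-0.    -0.001] turn 61.1788265943803 F [-0.3  0.3 -0.2] open 0.0878 t 0.1 j [ 88.  21.   1.  -0. -70. -17.]
3.6 37.2 18.7 6.1
3.6 39.0 14.6 6.1
3.6 40.4 10.3 6.1
3.6 41.2 6.0 6.1
3.6 41.6 1.6 6.1
3.6 41.6 -2.9 6.1
3.6 41.0 -7.3 6.1
3.6 40.0 -11.6 6.1
3.6 38.5 -15.8 6.1
3.6 36.6 -19.8 6.1
```

>>> arm_command:
  commands: [3.6,37,19,6.1,60,3.6,39,15,6.1,60,3.6,40,10,6.1,60,3.6,41,6,6.1,60,3.6,42,2,6.1,60]

```text
clock: 0.72
tool_pos: [0.3622, 0.4866, 0.2046]
orientation: [31.8, 89.7, -108.0]
force: [1.0, 0.6, 0.5]
opening: 0.053
```

>>> arm_command:
  commands: [3.6,42,-3,6.1,60,3.6,41,-7,6.1,60,3.6,40,-12,6.1,60,3.6,38,-16,6.1,60,3.6,37,-20,6.1,60]

```text
clock: 1.35
tool_pos: [0.5101, 0.3297, 0.1851]
orientation: [54.8, 89.5, -116.6]
force: [0.6, 1.0, 0.2]
opening: 0.0523
```

>>> arm_command:
  commands: [0,0,0,0,50,0,0,0,0,50]

```text
clock: 1.6
tool_pos: [0.5112, 0.3271, 0.1839]
orientation: [51.1, 89.4, -120.5]
force: [-0.8, 0.1, -0.2]
opening: 0.0445
```

```bash
python3 - <<'E'
from h import *
from plant import *
s=snapshot("wrist");pickle.dump(s,open("w1.pkl","wb"));cv2.imwrite("pics/w1.png",np.clip(s["frame"]*1.5,0,255).astype(np.uint8))
print(s["world_to_cam"],s["dist"])
# expected panel top-face corners
c=np.array([.509,.343]);d=np.array([np.cos(np.radians(100.15)),np.sin(np.radians(100.15))]);n=np.array([-d[1],d[0]])
print(proj(s,[[*(c+a*.08*d+b*.009*n),.066] for a,b in((1,1),(1,-1),(-1,-1),(-1,1))]).round())
plan(get_obs(),[.509,.343,.1],10.15,3)
E
```

```text
[[-0.98951962 -0.14425866  0.00635305  0.55080335]
 [ 0.13645218 -0.94855436 -0.28570165  0.26450988]
 [ 0.04724115 -0.2818405   0.95829756 -0.2829986 ]
 [ 0.          0.          0.          1.        ]] [0.01773754 0.         0.         0.         0.        ]
[[330. 346.]
 [308. 347.]
 [298. 139.]
 [325. 139.]]
at [0.511  0.3272 0.1839] jaw -171.6 tilt [-0.005 -0.009] turn -1.769761252467788 F [ 0.2 -0.3 -0.1] open 0.0444 t 1.65 j [ 51.  16. -11.   0. -63. -43.]
27.9 -5.5 -0.3 -0.6
27.9 -5.5 -0.3 -0.6
27.9 -5.5 -0.4 -0.6
```

View pics/w1.png

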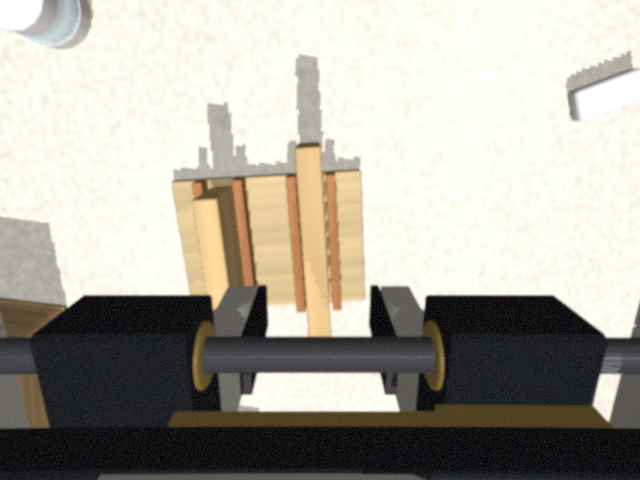

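The wrist view shows the long panel's top face from (309,145) to about (319,338), within a few pixels of my prediction. The short panel is at (207,200).

>>> arm_command:
  commands: [20,-9,0,-0.9,50,25,-9,0,-0.9,50,25,0,0,0,50,0,0,0,0,50]

```text
clock: 2.15
tool_pos: [0.5056, 0.3487, 0.1131]
orientation: [50.7, 89.5, -118.6]
force: [-0.3, 0.3, 0.5]
opening: 0.0436
```

```bash
python3 - <<'E'
from h import *
from plant import *
plan(get_obs(),[.509,.345,.031],10.15,4)
E
```

```text
at [0.5056 0.3487 0.1131] jaw -169.3 tilt [-0.004 -0.007] turn 0.5136863423849718 F [-0.3  0.3  0.5] open 0.0436 t 2.15 j [ 53.  20. -15.   0. -55. -42.]
20.5 0.9 -0.8 0.1
20.5 0.9 -0.8 0.1
20.5 0.9 -0.8 0.1
20.5 0.9 -0.8 0.1
```

>>> arm_command:
  commands: [20,1,-1,0,50,20,1,-1,0,50,20,1,-1,0,50,15,1,0,0,50,4,0,0,0,50]

```text
clock: 2.78
tool_pos: [0.5106, 0.3504, 0.0387]
orientation: [140.8, 89.8, -28.1]
force: [-0.2, 0.1, 0.7]
opening: 0.0436
```

>>> arm_command:
  commands: [6,2,0,0.5,50,1,0,0,0,0,0,0,0,0,0,0,0,0,0,0,0,0,0,0,0]

```text
clock: 3.4
tool_pos: [0.5117, 0.3493, 0.0334]
orientation: [176.0, 89.7, 6.5]
force: [0.5, 0.5, -0.9]
opening: 0.0176
```

>>> arm_command:
  commands: [-15,0,0,0,0,-25,0,0,0,0,-35,0,0,0,0,-35,0,0,0,0,0,0,0,0,0]

```text
clock: 4.03
tool_pos: [0.5115, 0.3492, 0.1507]
orientation: [-179.7, 89.7, 10.8]
force: [0.1, -0.5, -1.8]
opening: 0.0179
```

```bash
python3 - <<'E'
from h import *
from plant import *
plan(get_obs(),[.50,.002,.13],-10,8)
E
```

```text
at [0.5115 0.3492 0.1507] jaw -169.4 tilt [0.006 0.001] turn 20.585919085174993 F [ 0.1 -0.5 -1.8] open 0.0179 t 4.025 j [ 53.  18. -13.   0. -58. -42.]
2.5 42.4 9.4 2.6
2.5 42.8 7.5 2.6
2.5 43.1 5.6 2.6
2.5 43.3 3.6 2.6
2.5 43.4 1.7 2.6
2.5 43.4 -0.3 2.6
2.5 43.4 -2.2 2.6
2.5 43.2 -4.2 2.6
```

>>> arm_command:
  commands: [2,42,12,2.6,0,2,43,10,2.6,0,2,43,8,2.6,0,2,43,6,2.6,0,2,43,4,2.6,0]

```text
clock: 4.65
tool_pos: [0.4898, 0.1281, 0.1405]
orientation: [-156.7, 89.6, 20.7]
force: [1.1, -0.1, -0.5]
opening: 0.0176
```

>>> arm_command:
  commands: [2,43,2,2.6,0,2,43,0,2.6,0,2,43,-1,2.6,0,0,0,0,0,0]

```text
clock: 5.15
tool_pos: [0.4737, -0.007, 0.1341]
orientation: [-143.1, 89.7, 26.1]
force: [-0.5, 0.9, -0.2]
opening: 0.0175
```

```bash
python3 - <<'E'
from h import *
from plant import *
plan(get_obs(),[.48,.002,.04],-10,3)
E
```

```text
at [ 0.4737 -0.007   0.1341] jaw 169.1 tilt [0.005 0.002] turn -0.8534649195502197 F [-0.5  0.9 -0.2] open 0.0175 t 5.15 j [ 23.   6. -32.  -0. -52. -34.]
31.4 -3.2 -1.4 -0.3
31.4 -3.2 -1.4 -0.3
31.4 -3.2 -1.4 -0.3
```

>>> arm_command:
  commands: [31,-3,-1,-0.3,0,31,-3,-1,-0.3,0,30,-3,-1,0,0,4,0,0,0,0,0,0,0,0,0]

```text
clock: 5.78
tool_pos: [0.4806, 0.0032, 0.038]
orientation: [-147.6, 89.5, 22.3]
force: [-0.6, 0.6, -1.2]
opening: 0.0178
```

>>> arm_command:
  commands: [5,0,0,0,0,5,0,0,0,0,0,0,0,0,0]

```text
clock: 6.15
tool_pos: [0.4822, 0.0039, 0.0298]
orientation: [-147.9, 89.2, 21.9]
force: [0.4, -0.5, -1.3]
opening: 0.0178
```

>>> arm_command:
  commands: [3,0,0,0,0,2,0,0,0,0,0,0,0,0,0]

```text
clock: 6.52
tool_pos: [0.4831, 0.0041, 0.0265]
orientation: [-150.1, 89.1, 19.8]
force: [-0.7, 0.1, -1.3]
opening: 0.0179
```

>>> arm_command:
  commands: [2,0,0,0,0,0,0,0,0,0]

```text
clock: 6.78
tool_pos: [0.4834, 0.0042, 0.0266]
orientation: [-151.8, 89.1, 18.1]
force: [0.3, -0.3, -1.5]
opening: 0.018
```

>>> arm_command:
  commands: [3,0,0,0,0,1,0,0,0,0]

```text
clock: 7.02
tool_pos: [0.4839, 0.0042, 0.0258]
orientation: [-154.8, 89.0, 15.3]
force: [-6.2, 3.0, 12.0]
opening: 0.0183
```

>>> arm_command:
  commands: [0,0,0,0,50,0,0,0,0,50,-10,0,0,0,50,-10,0,0,0,50,0,0,0,0,50]

```text
clock: 7.65
tool_pos: [0.4842, 0.0042, 0.0471]
orientation: [-154.8, 89.0, 15.3]
force: [-0.1, -0.2, -0.5]
opening: 0.0438
```

>>> arm_command:
  commands: [0,0,-8,0,50,0,0,-8,0,50,0,0,-7,0,50,0,0,-7,0,50,0,0,-7,0,50]

```text
clock: 8.28
tool_pos: [0.523, -0.0027, 0.0473]
orientation: [-154.9, 89.0, 15.2]
force: [0.2, -0.7, 0.0]
opening: 0.0438
```

```bash
python3 - <<'E'
from h import *
from plant import *
s=snapshot("wrist");cv2.imwrite("pics/w2.png",np.clip(s["frame"]*1.5,0,255).astype(np.uint8))
plan(get_obs(),[.48,.002,.04],-10,1)
E
```

```text
at [ 0.5239 -0.0026  0.0474] jaw 170.1 tilt [0.017 0.005] turn 0.10539864056013926 F [2.  0.4 1. ] open 0.044 t 8.325 j [ 21.  17. -32.   0. -40. -31.]
6.6 3.1 44.2 0.1
```

View pics/w2.png

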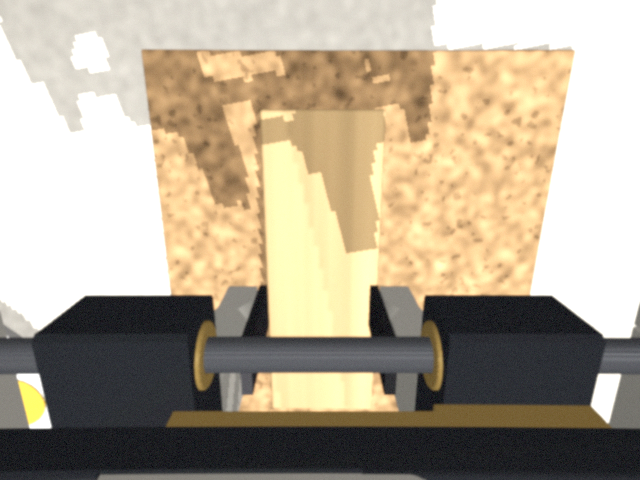

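The panel lies flat on the mat, from (322,112) to (322,405), with its long sides parallel to the fingers. I'll rise, open, and measure it.

>>> arm_command:
  commands: [-40,0,0,0,100,-40,0,0,0,100,-30,0,0,0,100,0,0,0,0,100,0,0,0,0,100]

```text
clock: 8.95
tool_pos: [0.5217, -0.0037, 0.1593]
orientation: [-155.7, 89.2, 14.4]
force: [-0.5, 0.1, -0.2]
opening: 0.0855
```

```bash
python3 - <<'E'
from h import *
from plant import *
s=snapshot("wrist");cv2.imwrite("pics/w3.png",np.clip(s["frame"]*1.2,0,255).astype(np.uint8));pickle.dump(s,open("w3.pkl","wb"))
t=snapshot("top");pickle.dump(t,open("top3.pkl","wb"));cv2.imwrite("pics/top3.png",cv2.resize(t["frame"][200:320,200:340],None,fx=4,fy=4))
plan(get_obs(),[.52,.0,.04],-10,1)
E
```

```text
at [ 0.5217 -0.0037  0.159 ] jaw 170.1 tilt [0.014 0.003] turn 0.06016399396148131 F [-0.8 -0.5 -0. ] open 0.087 t 9.05 j [ 21.   9. -25.   0. -56. -31.]
119.0 -2.7 3.9 0.1
```

View pics/w3.png

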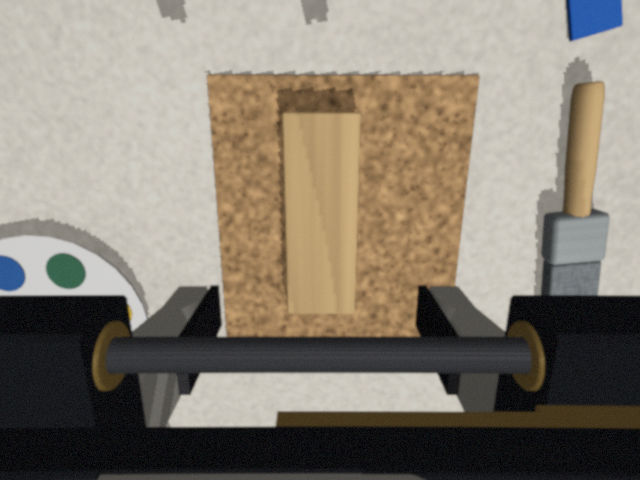

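```bash
python3 - <<'E'
from h import *
from plant import *
s=pickle.load(open("w3.pkl","rb"))
P=cast(s,[[284,113],[359,113],[355,313],[288,313]],.021);print(P.round(4))
n=[np.linalg.norm(P[i]-P[(i+1)%4]).round(4) for i in range(4)];print(n)
d=(P[3]+P[2]-P[0]-P[1])/2;a=np.degrees(np.arctan2(d[1],d[0]));c=P.mean(0);print(c,a)
plan(get_obs(),[c[0],c[1],.05],a-90,4)
E
```

```text
[[ 0.5324 -0.0861  0.021 ]
 [ 0.48   -0.0768  0.021 ]
 [ 0.5059  0.0793  0.021 ]
 [ 0.5608  0.0701  0.021 ]]
[np.float64(0.0533), np.float64(0.1583), np.float64(0.0557), np.float64(0.1587)]
[ 0.51978273 -0.00338053  0.021     ] 80.12945684853824
at [ 0.5217 -0.0037  0.159 ] jaw 170.1 tilt [0.014 0.003] turn -0.0692928545767586 F [-0.8 -0.5 -0. ] open 0.087 t 9.05 j [ 21.   9. -25.   0. -56. -31.]
27.2 0.2 0.9 -0.0
27.2 0.2 0.9 -0.0
27.2 0.2 0.9 -0.0
27.2 0.2 0.9 -0.0
```

Measured size is 158 x 55 mm, against the given 160 x 56 mm, with the centre at (0.520, -0.003). That agrees, so I'll descend.

>>> arm_command:
  commands: [30,0,1,0,100,30,0,1,0,100,30,0,1,0,100,22,0,1,0,100,20,0,0,0,100]

```text
clock: 9.68
tool_pos: [0.5183, -0.0032, 0.0206]
orientation: [-160.3, 89.4, 9.7]
force: [-0.0, 0.1, -0.4]
opening: 0.0878
```

```bash
python3 - <<'E'
from h import *
from plant import *
plan(get_obs(),[.5198,-.0034,.009],-9.9,2)
E
```

```text
at [ 0.5183 -0.0032  0.0206] jaw 170.1 tilt [0.011 0.002] turn -0.035700974567134836 F [-0.   0.1 -0.4] open 0.0878 t 9.675 j [ 21.  19. -34.   0. -37. -32.]
5.8 -0.0 -0.7 -0.0
5.8 -0.0 -0.7 -0.0
```

>>> arm_command:
  commands: [6,0,-1,0,100,4,0,0,0,100,0,0,0,0,100]

```text
clock: 10.05
tool_pos: [0.5179, -0.004, 0.0082]
orientation: [-170.6, 89.7, -0.5]
force: [-0.3, -0.9, -0.6]
opening: 0.0878
```

>>> arm_command:
  commands: [0,0,0,0,0,0,0,0,0,0,0,0,0,0,0,0,0,0,0,0,0,0,0,0,0]

```text
clock: 10.68
tool_pos: [0.5191, -0.0035, 0.0101]
orientation: [-162.9, 89.5, 7.2]
force: [-0.8, 0.2, -1.5]
opening: 0.056
```

>>> arm_command:
  commands: [-20,0,0,0,0,-40,0,0,0,0,-50,0,0,0,0,-50,0,0,0,0,0,0,0,0,0]

```text
clock: 11.3
tool_pos: [0.5162, -0.0042, 0.1735]
orientation: [-172.6, 89.7, -2.5]
force: [-0.4, 0.2, -2.5]
opening: 0.0558
```

```bash
python3 - <<'E'
from h import *
from plant import *
plan(get_obs(),[.4745,-.318,.16],-9.5,8)
E
```

```text
at [ 0.5162 -0.0042  0.1735] jaw 170.0 tilt [ 0.005 -0.   ] turn -0.45001585378577147 F [-0.4  0.2 -2.5] open 0.0558 t 11.3 j [ 21.   8. -24.   0. -58. -31.]
1.7 39.5 -1.6 -0.1
1.7 39.5 -1.6 -0.1
1.7 39.5 -1.6 -0.1
1.7 39.5 -1.5 -0.1
1.7 39.5 -1.5 -0.1
1.7 39.5 -1.4 -0.1
1.7 39.5 -1.4 -0.1
1.7 39.5 -1.4 -0.1
```

>>> arm_command:
  commands: [1,39,-2,0,0,1,40,-2,0,0,1,40,-2,0,0,1,40,-2,0,0,1,40,-1,0,0]

```text
clock: 11.92
tool_pos: [0.4877, -0.2043, 0.1636]
orientation: [-76.6, 89.9, 93.7]
force: [-0.0, 0.3, -1.3]
opening: 0.0557
```

>>> arm_command:
  commands: [1,40,-1,0,0,1,40,-1,0,0,1,32,-1,0,0,0,0,0,0,0]

```text
clock: 12.42
tool_pos: [0.467, -0.3198, 0.1541]
orientation: [-22.5, 89.4, 147.6]
force: [-0.0, 0.3, -1.2]
opening: 0.0555
```

```bash
python3 - <<'E'
from h import *
from plant import *
plan(get_obs(),[.4745,-.318,.115],-9.5,3)
s=snapshot("wrist");w=np.clip(s["frame"]*1.2,0,255).astype(np.uint8)
cv2.imwrite("pics/w4.png",w);pickle.dump(s,open("w4.pkl","wb"))
E
```

```text
at [ 0.467  -0.3198  0.1541] jaw 170.1 tilt [-0.008  0.005] turn -0.4408460346829486 F [-0.   0.3 -1.2] open 0.0555 t 12.425 j [-15.  14. -19.  -0. -58.   5.]
13.0 -1.0 -2.5 -0.1
13.0 -1.0 -2.5 -0.1
13.0 -1.0 -2.5 -0.1
```

View pics/w4.png

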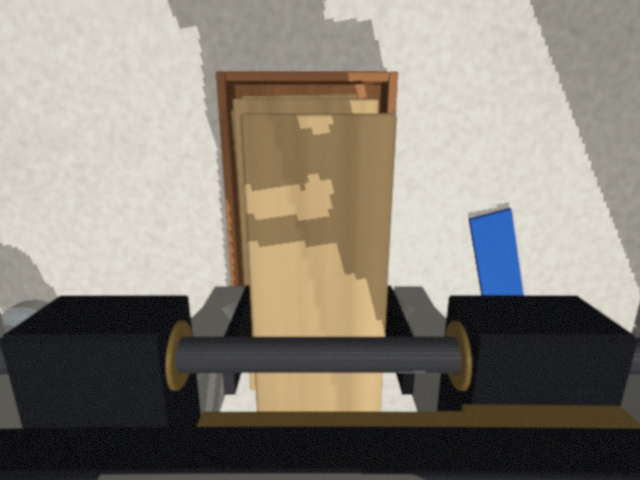

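The held panel is parallel to the tray and pile, and needs about 7 mm toward +x. I'll lower it and feel for contact.

>>> arm_command:
  commands: [13,-1,-3,0,0,13,-1,-3,0,0,10,-1,-2,0,0,0,0,0,0,0]

```text
clock: 12.98
tool_pos: [0.4752, -0.3143, 0.1136]
orientation: [-22.5, 89.2, 147.7]
force: [-0.6, -0.0, -2.0]
opening: 0.0556
```

>>> arm_command:
  commands: [3,1,0,0,0,3,1,0,0,0,0,1,0,0,0]

```text
clock: 13.35
tool_pos: [0.4752, -0.3172, 0.1079]
orientation: [-23.1, 89.3, 147.2]
force: [-0.3, -0.1, -0.9]
opening: 0.0556
```

>>> arm_command:
  commands: [3,0,0,0,0,0,0,0,0,0]

```text
clock: 13.6
tool_pos: [0.4752, -0.3174, 0.1051]
orientation: [-24.4, 89.3, 145.8]
force: [0.4, -1.0, -1.1]
opening: 0.0559
```

>>> arm_command:
  commands: [3,0,0,0,0,0,0,0,0,0]

```text
clock: 13.85
tool_pos: [0.4752, -0.3175, 0.102]
orientation: [-24.6, 89.4, 145.6]
force: [-0.1, 0.5, -0.1]
opening: 0.0555
```

>>> arm_command:
  commands: [2,0,0,0,0,0,0,0,0,0]

```text
clock: 14.1
tool_pos: [0.4756, -0.3176, 0.1013]
orientation: [-24.6, 89.4, 145.7]
force: [0.5, 0.1, -1.6]
opening: 0.0558
```

>>> arm_command:
  commands: [2,0,0,0,0,0,0,0,0,0]

```text
clock: 14.35
tool_pos: [0.4759, -0.3177, 0.1006]
orientation: [-24.8, 89.5, 145.5]
force: [0.6, -0.2, -0.8]
opening: 0.0555
```

>>> arm_command:
  commands: [3,0,0,0,0,0,0,0,0,0]

```text
clock: 14.6
tool_pos: [0.4762, -0.3178, 0.0992]
orientation: [-24.8, 89.6, 145.5]
force: [-0.7, -0.1, -0.6]
opening: 0.0556
```

>>> arm_command:
  commands: [3,0,0,0,0,0,0,0,0,0]

```text
clock: 14.85
tool_pos: [0.4763, -0.318, 0.0975]
orientation: [-23.7, 89.6, 146.6]
force: [0.3, -0.2, -1.7]
opening: 0.0552
```

>>> arm_command:
  commands: [3,0,0,0,0,0,0,0,0,0]

```text
clock: 15.1
tool_pos: [0.4765, -0.3181, 0.0959]
orientation: [-22.5, 89.7, 147.9]
force: [0.5, 0.0, -0.5]
opening: 0.0554
```

>>> arm_command:
  commands: [2.5,0,0,0,0,0,0,0,0,0]

```text
clock: 15.35
tool_pos: [0.4766, -0.3182, 0.0945]
orientation: [-19.8, 89.7, 150.6]
force: [-0.9, -0.4, -1.5]
opening: 0.0559
```

>>> arm_command:
  commands: [2.5,0,0,0,0,0,0,0,0,0]

```text
clock: 15.6
tool_pos: [0.4767, -0.3182, 0.093]
orientation: [-17.3, 89.8, 153.1]
force: [0.7, 0.6, -0.9]
opening: 0.0555
```

>>> arm_command:
  commands: [2.5,0,0,0,0,0,0,0,0,0]

```text
clock: 15.85
tool_pos: [0.4768, -0.3183, 0.0915]
orientation: [-13.1, 89.8, 157.4]
force: [-0.1, -0.3, -1.2]
opening: 0.0558
```

>>> arm_command:
  commands: [2.5,0,0,0,0,0,0,0,0,0]

```text
clock: 16.1
tool_pos: [0.4769, -0.3183, 0.09]
orientation: [-9.4, 89.8, 161.1]
force: [0.2, -0.1, -0.4]
opening: 0.0559
```

>>> arm_command:
  commands: [2.5,0,0,0,0,0,0,0,0,0]

```text
clock: 16.35
tool_pos: [0.4769, -0.3184, 0.0884]
orientation: [-4.1, 89.8, 166.4]
force: [-0.3, 0.5, 0.6]
opening: 0.0558
```

>>> arm_command:
  commands: [0,0,0,0,0]

```text
clock: 16.48
tool_pos: [0.4769, -0.3184, 0.0883]
orientation: [-3.0, 89.8, 167.6]
force: [-1.6, 2.6, 6.2]
opening: 0.0557
```

>>> arm_command:
  commands: [1.5,0,0,0,0,0,0,0,0,0]

```text
clock: 16.73
tool_pos: [0.4769, -0.3184, 0.0875]
orientation: [0.1, 89.8, 170.7]
force: [-1.0, 1.1, 2.8]
opening: 0.0556
```

>>> arm_command:
  commands: [1,0,0,0,0,0,0,0,0,0]

```text
clock: 16.98
tool_pos: [0.4769, -0.3184, 0.0869]
orientation: [2.9, 89.8, 173.4]
force: [-1.9, 1.9, 4.1]
opening: 0.0555
```

Contact is steady at 3 to 6 N, with the panel flat and held. Releasing now.

>>> arm_command:
  commands: [0,0,0,0,85,0,0,0,0,85,0,0,0,0,85,-15,0,0,0,85,-30,0,0,0,85]

```text
clock: 17.6
tool_pos: [0.4757, -0.3181, 0.13]
orientation: [-3.1, 89.5, 167.4]
force: [-0.1, 0.3, 0.5]
opening: 0.0741
```

>>> arm_command:
  commands: [-40,0,0,0,85,-40,0,0,0,85,0,0,0,0,85]

```text
clock: 17.98
tool_pos: [0.4778, -0.3192, 0.2182]
orientation: [23.3, 89.8, -166.1]
force: [-0.2, 0.1, -0.9]
opening: 0.0746
```

```bash
python3 - <<'E'
from h import *
from plant import *
s=snapshot("wrist");o=np.clip(s["frame"]*1.2,0,255).astype(np.uint8);pickle.dump(s,open("w5.pkl","wb"))
cv2.imwrite("pics/w5.png",o)
plan(get_obs(),[.475,-.318,.2],-9.5,1)
E
```

```text
at [ 0.4769 -0.3187  0.2164] jaw 170.6 tilt [-0.006  0.001] turn 0.05457657432742735 F [ 0.6 -0.2 -0.4] open 0.0745 t 18.025 j [-14.  12. -13.   0. -66.   5.]
16.4 -0.4 1.9 0.1
```

View pics/w5.png

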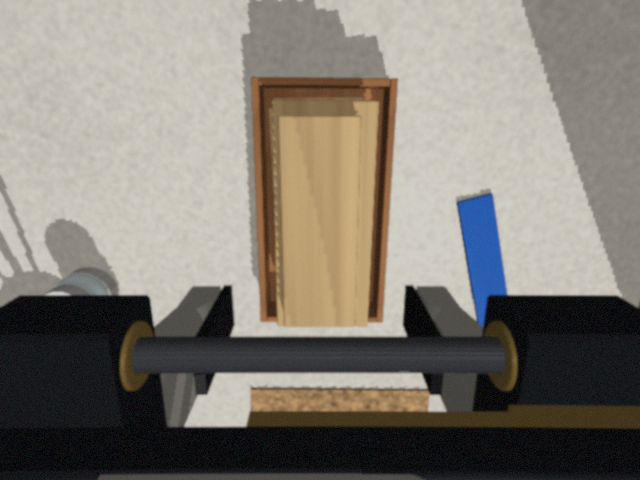

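```bash
python3 - <<'E'
from h import *
from plant import *
s=pickle.load(open("w5.pkl","rb"))
P=cast(s,[[278,115],[360,115],[355,326],[278,326]],.1);T=cast(s,[[253,78],[397,80],[382,321],[262,321]],.04)
for X in(P,T):
    d=X[3]+X[2]-X[0]-X[1];print(X.mean(0).round(4),np.degrees(np.arctan2(d[1],d[0])).round(1),np.linalg.norm(X[0]-X[1]).round(3),np.linalg.norm(d/2).round(3))
print(get_obs()["force"],close_job())
E
```

```text
[ 0.4765 -0.3192  0.1   ] 79.8 0.055 0.158
[ 0.4716 -0.3175  0.04  ] 80.0 0.113 0.213
the job is handed in; nothing more can be done
[ 0.63216396 -0.15007728 -0.43137293] None
```

The job is done and handed in at about 18 s of the 58 s allowed; the hand-in gave no verdict.

**What I did:**
- I lifted the long panel out of the rack and stood it on the mat. The tool can't tilt, so I let go of it and tipped it flat with one finger.
- I then took it by its long sides, carried it to the tray and lowered it in small steps. At contact the wrist read about 3–6 N, with the tool point at about 0.087 m. I released it there and withdrew upwards.

**Last checks (wrist camera):**

| | Panel | Tray | Difference | Allowed |
|---|---|---|---|---|
| Centre (m) | (0.4765, -0.319) | (0.472, -0.3175) | about 5 mm | 25 mm |
| Lengthwise angle | 79.8° | 80.0° | 0.2° | 0.2 rad (11.5°) |

- **Flatness:** the panel measured 158 x 55 mm from above, against 160 x 56 mm given, which fits it lying flat. The gripper was open and clear above it.
- **Pile height:** the cameras put the pile's top at about 0.091 m. The touch suggested about 0.081 m for the panel's underside, so the two disagree by roughly 10 mm. I trusted the touch. The tool point sank about 1.5 mm during contact, so the pile may have settled slightly.
- **Not checked:** I took no final picture of the short panel or the other things. I noticed no contact with them.

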